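# Load the UV station and close its guard

### The arm

A 7-joint arm with a two-finger parallel gripper is mounted at the origin on a cart in front of the work surface, level with it; the furniture and walls round the work are solid. World frame = base frame: x ahead of the robot, y to its left, z up, the work surface at z = 0. Lengths are in m, angles in rad, forces in N, time in s.
With the tool pointing down it reaches from about 0.4 to 0.85 m from the base axis. Payload 4.5 kg.
Tool frame: the origin (TCP) lies between the finger pads; the fingertips stand 22 mm ahead of it and the grasp point (between the pads) lies 3 mm ahead of it; z points along the fingers, y is the line along which they close (so a half turn about z gives the same grasp; the last joint's range is limited). The gripper opens to 85 mm and grips with 20 to 120 N. Pads are 22 mm wide; open, the fingers measure 114 mm over their backs; the gripper's body (76 mm by 85 mm) begins 54 mm behind the grasp point. The pads swing forward as they close: fully open they stand 13 mm farther back than shut.
Start: joints at [-1.105, 0.689, -0.195, 1.565, 0.157, 0.902, -0.215], TCP at [0.262, 0.568, 0.253] pointing down, gripper open.
Joint ranges: [-3.01, 3.01], [-0.46, 2.08], [-1.47, 1.51], [0.13, 2.56], [-1, 4.14], [0.04, 2.09], [-2.66, 2.66]. Speed limits (rad/s): [2.57, 2.57, 3.14, 3.14, 3.14, 3.14, 3.14].

### API

Orientations are given as a unit quaternion [w, x, y, z].
In Python, from station import ctrl gives the robot as it stands. Calls block until the motion is done:
- ctrl.move_ptp(position, orientation): joint-space move of the TCP to a pose.
- ctrl.move_linear(position, rot=None, vel=0.15): straight line of the TCP; rot=None keeps the orientation; vel is the mean speed in m/s.
- ctrl.set_joints(angles): joint-space move.
- ctrl.open() and ctrl.gripper_close(strength=None): open the fingers fully, or close them until they stop; strength is the grip in N (None keeps the last).
- ctrl.hold(seconds).
- ctrl.solve_ik(position, orientation): joint angles nearest the present ones, or None.
- ctrl.get_image(name): name is "side" or "top"; returns (picture, depth): 480x640x3 uint8, red, green, blue; 480x640 float32, m along the optical axis (not along the pixel's ray), 0 where there is no reading.
- ctrl.camera_params(name): a dict with "fx", "fy", "cx", "cy" (pixels), "T" (4x4, takes a point from camera to world coordinates). Camera axes: x right, y down, z forward; pixel columns grow to the right and rows downward; lengths in m; the calibration is good to about 2 mm. A picture is of the moment at which its call begins. camera_params takes no time and is no camera call.
A pose or a line that the arm cannot do raises ctrl.PlanningError and nothing moves.
- ctrl.sign_off(): hands the job in; it is judged then, once.
Readings, each from a call of its own:
- ctrl.current_t(): time.
- ctrl.current_q(): joint angles.
- ctrl.current_qvel(): joint speeds.
- ctrl.current_joint_torque(): joint torques, N m.
- ctrl.current_tcp_pos(): TCP position.
- ctrl.current_ee_rot(): TCP orientation.
- ctrl.current_contact_force(): force on the tool from outside, world axes, zero at the start.
- ctrl.current_ft_torque(): the same for the moment, N m.
- ctrl.current_finger_gap(): finger opening in m.
- ctrl.current_grip_force(): force on a finger pad.
Only numpy, scipy, OpenCV 4.12 (cv2) and the standard library are available. Lean on these libraries where they do the work, as an engineer would, in place of code of your own. Each camera call takes 0.05 s, during which the arm holds its last target. There are 200 camera calls.

### The job

Lift the amber guard of the UV station wide open, stand the red-capped vial upright in the round well under it, and lower the guard fully closed again. Leave the white-capped and the black-capped vial that stand near it on the open worktop where they are.

Things in the scene. Friction and masses are not known exactly. Their poses are not given: they have to be found in the camera images.
- red_vial: Capped glass sample vial with a red screw cap, standing upright; 22 mm in diameter, 54 mm tall with the cap; 28 g. Origin at the centre of its underside, z up. Grip it by the glass body, below 44 mm height (the cap's top 10 mm is no grip). This is the one to load.
- white_vial: Capped glass sample vial with a white screw cap, standing upright; 22 mm in diameter, 54 mm tall with the cap; 28 g. Origin at the centre of its underside, z up. Grip it by the glass body, below 44 mm height (the cap's top 10 mm is no grip). Bystander.
- black_vial: Capped glass sample vial with a black screw cap, standing upright; 22 mm in diameter, 54 mm tall with the cap; 28 g. Origin at the centre of its underside, z up. Grip it by the glass body, below 44 mm height (the cap's top 10 mm is no grip). Bystander.
- station: UV station, fixed: aluminium base 165 x 130 mm (x from -65 to +100), top at z = 30 mm. Origin on the worktop below the centre of the well; z up, x from the front (handle) to the rear (hinge). Round well 42 mm wide, 8 mm deep, floor at z = 22 mm. Guard: amber hood, yellow edges, 132 deep (x), 110 wide (y), top at z = 90 mm closed; hinge line along y at x = +85, z = 32 mm.
- guard_handle (a point): Centre of the guard's handle: a round steel bar 10 mm thick, 88 mm long, along the station's y, on two end arms 48 mm in front of the hood's front face. Guard closed: at station x = -95, y = 0, z = 86 mm, i.e. 180 mm in front of and 54 mm above the hinge line. Pinched from above across x, it turns between the fingers, so the hand can keep pointing down.
- guard (a joint): Hinge of the guard: 0 rad closed (hood resting on the base), growing as the handle swings up and to the rear, 1.65 rad at the stop. The hinge is stiff with friction: the guard stays where it is left and takes about 2 N at the handle to move. It starts closed or up to 0.15 rad ajar.
Mind the look-alikes: they are no part of the job. Leave any purple look-alike of the red_vial alone.

How it is judged:
By the outcome, as a careful person would: the job done as asked, in the order asked, and still so for the second after the job is handed in, with the robot touching nothing.
It also fails if it takes over 64 s, if anything falls off the work surface, if the arm or the gripper's body presses on something with over 40 N, if the wrist force passes 120 N, or if a joint passes its speed limit or range.

## Working session

There is one attempt and no reset: what is moved stays moved. The work goes in short steps, each a Python script; the robot and the scene stay as the last script left them, time stands still between calls to the robot, and variables do not carry over. Pictures are saved under pics/ and viewed, at most 12 in all, crops included, and the job is handed in when it is done.

```bash
mkdir -p pics; ls; python3 - <<'E'
from station import ctrl
import numpy as np, cv2
ims=[]
for n in("top","side"):
    im,d=ctrl.get_image(n); p=ctrl.camera_params(n)
    np.savez(f"pics/{n}0.npz",im=im,d=d,K=[p[k] for k in("fx","fy","cx","cy")],T=p["T"])
    cv2.imwrite(f"pics/{n}0.png",im[:,:,::-1]); print(n,[p[k] for k in("fx","fy","cx","cy")],np.round(p["T"],3).tolist())
print(ctrl.current_t(),ctrl.current_tcp_pos(),ctrl.current_ee_rot())
E
```

```text
pics
top [588.610399216997, 588.610399216997, 317.78053885585814, 237.74892923509773] [[-0.148, -0.968, 0.205, 0.34], [-0.989, 0.145, -0.029, -0.019], [-0.001, -0.207, -0.978, 1.183], [0.0, 0.0, 0.0, 1.0]]
side [527.2922008303937, 527.2922008303937, 323.1737593540225, 239.98743471754958] [[0.448, -0.476, 0.756, -0.091], [-0.894, -0.254, 0.37, -0.357], [0.016, -0.842, -0.54, 0.564], [0.0, 0.0, 0.0, 1.0]]
0.1 [0.26140048 0.56711151 0.25255526] [-1.13365093e-04  2.14194465e-01  9.76790683e-01 -8.24554565e-04]
```

View pics/top0.png

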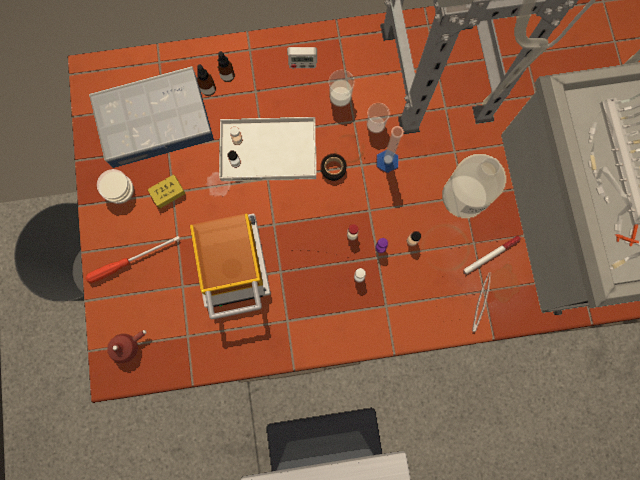

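View pics/side0.png

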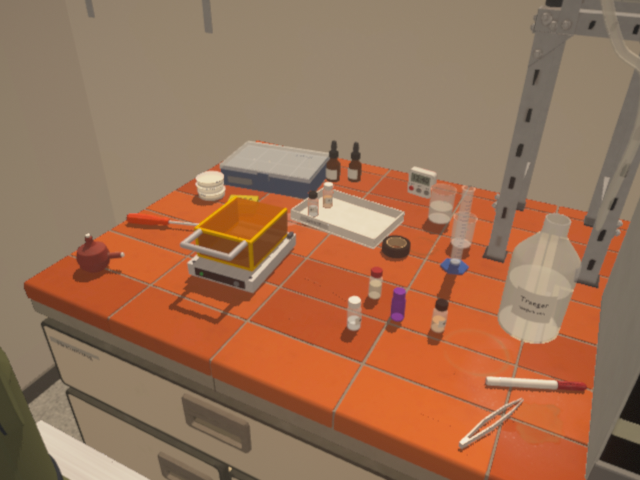

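The top view shows the red cap at (352,232), purple at (382,245), white at (360,275), black at (414,239). The station is at about (232,265), with its handle along (211,317)-(260,308). In the side view the red cap is at (376,272) and the handle at about (215,245). I'll zoom in on the station.

```bash
python3 - <<'E'
import cv2,numpy as np
a=cv2.imread("pics/top0.png")[200:330,180:280];b=cv2.imread("pics/side0.png")[190:295,175:305]
a=cv2.resize(a,None,fx=4,fy=4,interpolation=cv2.INTER_CUBIC)[:520];b=cv2.resize(b,None,fx=3,fy=3,interpolation=cv2.INTER_CUBIC)
c=np.zeros((520,790,3),np.uint8);c[:520,:400]=a;c[:315,400:790]=b
cv2.imwrite("pics/crop0.png",c)
E
cat > geo.py <<'E'
import numpy as np, cv2
class Cam:
    def __init__(s,p): s.fx,s.fy,s.cx,s.cy=[p[k] for k in("fx","fy","cx","cy")]; s.T=np.array(p["T"])
    def ray(s,u,v): return s.T[:3,:3]@np.array([(u-s.cx)/s.fx,(v-s.cy)/s.fy,1.]),s.T[:3,3]
    def plane(s,u,v,z):
        d,o=s.ray(u,v); return o+d*(z-o[2])/d[2]
    def point(s,u,v,depth):
        d,o=s.ray(u,v); return o+d*depth
    def proj(s,P):
        q=s.T[:3,:3].T@(np.asarray(P)-s.T[:3,3]); return np.array([s.fx*q[0]/q[2]+s.cx,s.fy*q[1]/q[2]+s.cy])
def tri(c1,p1,c2,p2):
    d1,o1=c1.ray(*p1);d2,o2=c2.ray(*p2)
    t=np.linalg.lstsq(np.c_[d1,-d2],o2-o1,rcond=None)[0]
    a,b=o1+t[0]*d1,o2+t[1]*d2; return (a+b)/2,np.linalg.norm(a-b)
def cams():
    from station import ctrl
    return Cam(ctrl.camera_params("top")),Cam(ctrl.camera_params("side"))
E
python3 - <<'E'
import numpy as np,cv2
from geo import *
t,s=cams()
for cam,n,roi in((t,"top",(335,215,35,50)),(s,"side",(360,260,30,45))):
    im=cv2.imread(f"pics/{n}0.png");x,y,w,h=roi
    hsv=cv2.cvtColor(im,cv2.COLOR_BGR2HSV)[y:y+h,x:x+w]
    m=((hsv[...,0]>172)|(hsv[...,0]<2))&(hsv[...,2]>60)&(hsv[...,1]>120)
    k,l,st,c=cv2.connectedComponentsWithStats(m.astype(np.uint8))
    for i in range(1,k):
        if st[i,4]>8: print(n,st[i],c[i]+[x,y],cam.plane(*(c[i]+[x,y]),0.052))
for n,p in dict(red=(352,229),white=(360,272),black=(415,236),purple=(382,242)).items(): print(n,t.plane(*p,0.054))
E
```

```text
top [14 10  9  9 61] [353.26229508 229.16393443] [ 0.58321067 -0.12482218  0.052     ]
red [ 0.58347433 -0.12223428  0.054     ]
white [ 0.49689778 -0.12389544  0.054     ]
black [ 0.55124754 -0.24215154  0.054     ]
purple [ 0.54901081 -0.17611667  0.054     ]
```

View pics/crop0.png

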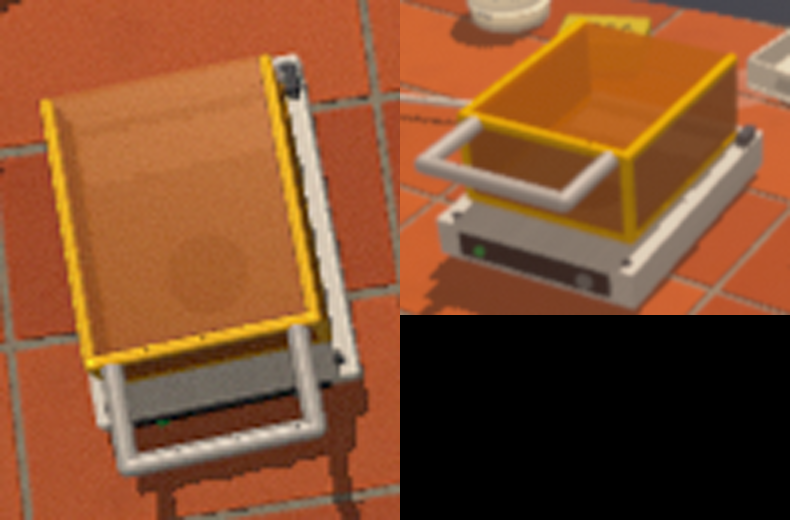

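The crop shows the base's front-right corner at top pixel (269,294), rear-right at (255,215) and front-left at (205,306). The handle bar ends are at (212,316.5) and (260,307) in the top view, and (183,245) and (230,257) in the side view.

```bash
python3 - <<'E'
from geo import *
t,s=cams()
fr,rr,fl=[t.plane(*p,.03) for p in((269.25,294),(254.75,215),(205,306.2))]
print("top fr rr fl",fr,rr,fl,np.linalg.norm(rr-fr),np.linalg.norm(fl-fr))
FR,FL,RR=[s.plane(*p,.03) for p in((252.3,280.7),(189.3,262),(295,235.3))]
print("side",FR,RR,FL,np.linalg.norm(RR-FR),np.linalg.norm(FL-FR))
for a,b in((fr,rr),(FR,RR)): print("yaw",np.arctan2(*(b-a)[[1,0]]))
for a,b in((fr,fl),(FR,FL)): print("yaw",np.arctan2(*(b-a)[[1,0]])-np.pi/2)
hl=tri(t,(211.75,316.5),s,(183,245));hr=tri(t,(260.25,307),s,(230.3,257.3))
print("handle",hl,hr,np.linalg.norm(hl[0]-hr[0]),(hl[0]+hr[0])/2)
print("red",tri(t,(353.3,229.2),s,(376.5,272)),"white",tri(t,(360,272),s,(354,301)),"black",tri(t,(415,236),s,(441.5,304)))
E
```

```text
top fr rr fl [0.48362945 0.05709064 0.03      ] [0.6463996  0.06508314 0.03      ] [0.47855843 0.18442615 0.03      ] 0.16296625517628258 0.127436447727177
side [0.4891227 0.0569158 0.03     ] [0.64681782 0.06361462 0.03      ] [0.48334382 0.18371116 0.03      ] 0.1578373450231101 0.1269269828761154
yaw 0.049063577796874314
yaw 0.042454060221931364
yaw 0.03980303214127656
yaw 0.04554483898285189
handle (array([0.45117042, 0.16277645, 0.09047663]), np.float64(0.0018586275164585622)) (array([0.45478094, 0.07191394, 0.09332968]), np.float64(0.0014411380843057373)) 0.09097895640526285 [0.45297568 0.11734519 0.09190315]
red (array([ 0.5840586 , -0.12567238,  0.04890051]), np.float64(0.0011107166328276083)) white (array([ 0.49739692, -0.12407887,  0.04947306]), np.float64(0.0005343798513580675)) black (array([ 0.55262758, -0.2442288 ,  0.04912627]), np.float64(0.0023437499673200886))
```

```bash
cat > arm.py <<'E'
from station import ctrl
import numpy as np
from scipy.spatial.transform import Rotation as R
O=np.array([.545,.1245,0]); YAW=.044; K=np.array([0,0,1.])
U=np.array([np.cos(YAW),np.sin(YAW),0])
def quat(phi,a=0.):           # fingers close along heading phi; tool z leans forward by a
    u=np.array([np.cos(phi),np.sin(phi),0])
    z=np.sin(a)*u-np.cos(a)*K; y=np.cos(a)*u+np.sin(a)*K
    q=R.from_matrix(np.c_[np.cross(y,z),y,z]).as_quat(); return np.r_[q[3],q[:3]],z
def tilt(th): return .35-.15*th
def handle(th,back=.006):     # TCP pose for guard angle th
    b=np.arctan2(54,180)+th; r=np.hypot(.18,.054)
    p=O+U*(.085-r*np.cos(b))+K*(.032+r*np.sin(b))
    q,z=quat(YAW,tilt(th)); return p-z*back,q,z
def snap(*names):
    import cv2
    for n in names:
        im,_=ctrl.get_image(n[0]); cv2.imwrite(f"pics/{n[1]}.png",im[:,:,::-1])
def st(tag=""): print(tag,round(ctrl.current_t(),2),np.round(ctrl.current_tcp_pos(),4),"F",np.round(ctrl.current_contact_force(),1),"gap",round(float(ctrl.current_finger_gap()),4),"grip",np.round(ctrl.current_grip_force(),1))
E
python3 - <<'E'
from arm import *
p,q,z=handle(.033)
ctrl.move_ptp(p-z*.12,q); st("above")
ctrl.move_linear(p-z*.03,q); st("near")
snap(("side","near_s"),("top","near_t"))
import cv2
a=cv2.imread("pics/near_s.png")[120:320,120:380];cv2.imwrite("pics/near_c.png",cv2.resize(a,None,fx=3,fy=3))
E
```

```text
above 1.83 [0.4098 0.1193 0.2107] F [0.2 0.1 0.6] gap 0.0849 grip 0.0
near 2.58 [0.4397 0.1204 0.1262] F [-0.3 -0.  -0.9] gap 0.0854 grip 0.0
```

View pics/near_c.png

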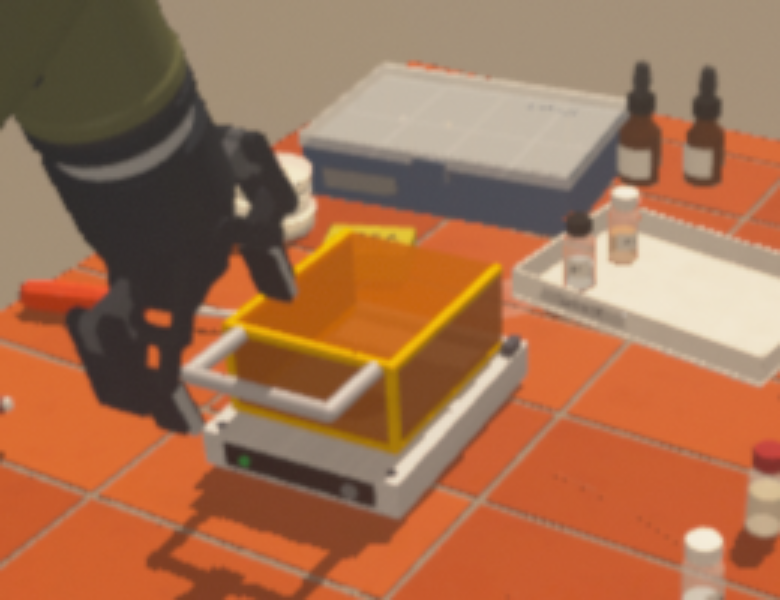

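The open hand straddles the bar (crop about (190,380) to (330,410)), and the rear finger is clear above the hood edge. Next I descend, pinch and check.

```bash
python3 - <<'E'
from arm import *
p,q,z=handle(.033)
for b in(.015,.007,0):
    ctrl.move_linear(p-z*b,q,vel=.06); st(b)
    if np.linalg.norm(ctrl.current_contact_force())>6: break
else:
    ctrl.gripper_close(30); st("closed")
    for th in(.1,.2):
        P,Q,_=handle(th); ctrl.move_linear(P,Q,vel=.08); st(th)
snap(("side","lift_s"),("top","lift_t"))
import cv2
a=cv2.imread("pics/lift_s.png")[120:320,120:380];b=cv2.imread("pics/lift_t.png")[200:330,160:290]
c=np.zeros((400,800,3),np.uint8);c[:,:400]=cv2.resize(a,(400,400*200//260)).repeat(1,0)[:400] if 0 else cv2.copyMakeBorder(cv2.resize(a,(400,308)),0,92,0,0,0);c[:,400:]=cv2.resize(b,(400,400))
cv2.imwrite("pics/lift_c.png",c)
E
```

```text
0.015 3.08 [0.4447 0.12   0.1113] F [ 0.3  0.3 -0.6] gap 0.0857 grip 0.0
0.007 3.37 [0.4475 0.1201 0.1037] F [-0.5 -0.9  0.5] gap 0.0852 grip 0.0
0 3.63 [0.4499 0.1202 0.0972] F [ 0.4 -0.9  0.3] gap 0.0853 grip 0.0
closed 4.31 [0.4501 0.1204 0.0976] F [ 0.7 -0.4 -0. ] gap 0.0086 grip 29.2
0.1 4.62 [0.4543 0.1206 0.1095] F [-0.4  0.7 -1. ] gap 0.009 grip 29.7
0.2 5.0 [0.4615 0.121  0.1261] F [-4.4  0.7  1.1] gap 0.0089 grip 29.7
```

View pics/lift_c.png

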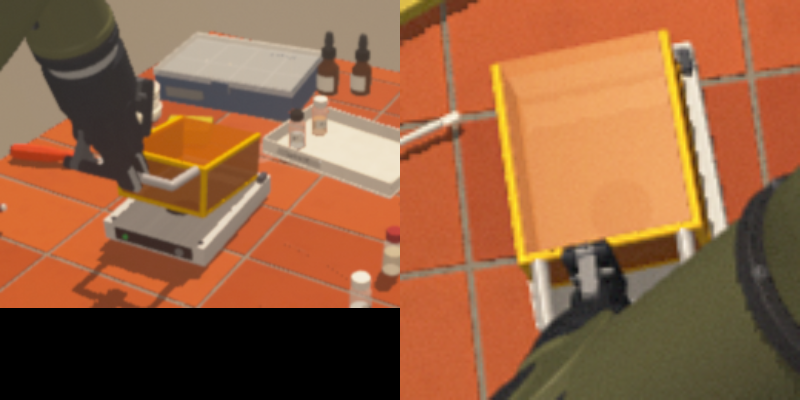

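The bar is pinched (9 mm gap) and the hood is rising off the base. I'll continue the arc and watch the force.

```bash
python3 - <<'E'
from arm import *
for th in np.arange(.32,1.6,.12):
    P,Q,_=handle(th); ctrl.move_linear(P,Q,vel=.12); f=ctrl.current_contact_force()
    print(round(th,2),np.round(f,1),round(float(ctrl.current_finger_gap()),4))
    if np.linalg.norm(f)>25: break
st("end")
snap(("side","open_s"))
E
```

```text
0.32 [-8.5  0.8  4.2] 0.0087
0.44 [-11.4   0.5   7.8] 0.0086
0.56 [-12.6  -0.1  13.9] 0.0088
0.68 [-12.   -0.7  16.6] 0.0087
0.8 [-8.9 -0.7 17.5] 0.0088
0.92 [-6.3  0.1 16.7] 0.0082
1.04 [-2.8  2.  12.6] 0.0084
1.16 [0.1 3.6 9.3] 0.0087
1.28 [1.1 3.4 6.4] 0.009
1.4 [1.1 4.8 5.7] 0.0089
1.52 [1.2 5.3 3.8] 0.0081
end 8.86 [0.6752 0.1333 0.2215] F [1.2 5.3 3.8] gap 0.0081 grip 32.9
```

View pics/open_s.png

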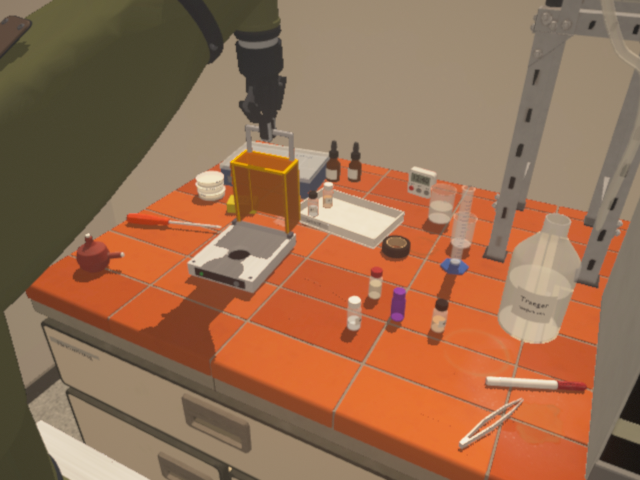

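The guard is open at about 1.5 rad and the well is visible near (240,253). I'll push it to 1.6, release, retreat and go above the red vial.

```bash
python3 - <<'E'
from arm import *
from geo import *
P,Q,z=handle(1.6); ctrl.move_linear(P,Q,vel=.1); st("1.6")
ctrl.open(); st("rel")
ctrl.move_linear(P-z*.09,Q,vel=.2)
for phi in(-.6,-.6+np.pi):
    print(phi,ctrl.solve_ik([.584,-.1255,.15],quat(phi)[0]))
ctrl.move_linear([.50,.03,.30],quat(.044)[0],vel=.3)
t,s=cams()
snap(("side","well_s"),("top","well_t"))
st()
for cam,n,roi in((s,"well_s",(205,225,85,60)),(t,"well_t",(190,200,90,115))):
    im=cv2.imread(f"pics/{n}.png"); x,y,w,h=roi
    v=cv2.cvtColor(im,cv2.COLOR_BGR2HSV)[y:y+h,x:x+w]
    m=((v[...,2]<70)).astype(np.uint8)
    k,l,sx,c=cv2.connectedComponentsWithStats(m)
    for i in range(1,k):
        if sx[i,4]>25: print(n,sx[i,:2]+[x,y],sx[i,2:],c[i]+[x,y],cam.plane(*(c[i]+[x,y]),.026))
a=cv2.imread("pics/well_s.png")[130:330,180:420];b=cv2.imread("pics/well_t.png")[190:330,180:400]
c=np.zeros((600,800,3),np.uint8);c[:267,:320]=0
c[:333,:400]=cv2.resize(a,(400,333));c[340:595,400:]=cv2.resize(b,(400,255))
cv2.imwrite("pics/well_c.png",c)
E
```

```text
1.6 9.21 [0.6895 0.1341 0.2172] F [1.7 6.1 2.9] gap 0.009 grip 33.0
rel 9.93 [0.6884 0.1307 0.2163] F [-0.3 -0.3  0.3] gap 0.0857 grip 0.0
-0.6 [ 0.67165517  1.00366271 -1.0582064   1.7183392   1.0013461   1.06084315
 -1.34196438]
2.541592653589793 [ 0.77019144  1.21463784 -1.44619928  1.71340784  1.2311645   1.40519013
  1.64928928]
 11.47 [0.5011 0.0311 0.2999] F [ 0.1  0.9 -0.2] gap 0.0855 grip 0.0
well_s [230 251] [18  7 84] [239.16666667 253.8452381 ] [0.54994779 0.12495911 0.026     ]
well_s [205 271] [ 30  14 158] [218.85443038 277.48734177] [0.4746916  0.11484709 0.026     ]
well_t [191 219] [ 68  24 118] [222.81355932 228.81355932] [0.62854516 0.13267377 0.026     ]
well_t [190 227] [  90   80 2295] [246.48061002 264.68888889] [0.54878979 0.09450643 0.026     ]
well_t [260 243] [20 10 39] [271.05128205 247.25641026] [0.5765707  0.04148761 0.026     ]
```

View pics/well_c.png

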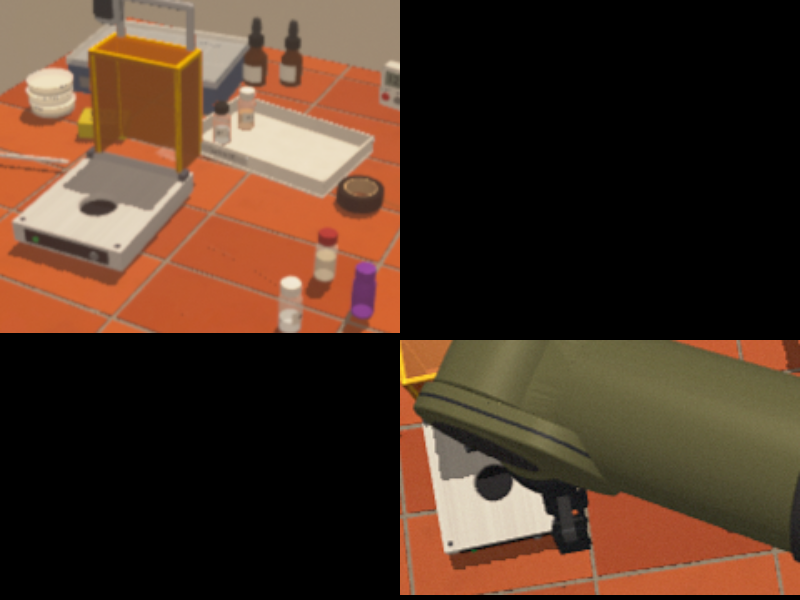

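The side view shows the well open at crop (98,206), which is full-frame (239,253.7). In the top view it's at crop (493,483), full-frame (231,268.6). Red, white and purple are undisturbed. Now I'll pick the red vial.

```bash
python3 - <<'E'
from arm import *
from geo import *
t,s=cams()
print("well",t.plane(231.1,268.6,.028),s.plane(239,253.7,.028),tri(t,(231.1,268.6),s,(239,253.7)))
q,_=quat(-.6); v=np.array([.584,-.126,0])
ctrl.move_ptp(v+[0,0,.17],q); st("above"); print(np.round(ctrl.current_q(),2))
for z in(.09,.06,.036):
    ctrl.move_linear(v+[0,0,z],q,vel=.12); st(z)
    if np.linalg.norm(ctrl.current_contact_force())>4: break
else:
    ctrl.gripper_close(25); st("grip")
    ctrl.move_linear(v+[0,0,.15],q,vel=.12); st("lifted")
snap(("side","pick_s"))
cv2.imwrite("pics/pick_c.png",cv2.resize(cv2.imread("pics/pick_s.png")[150:350,240:500],None,fx=2.5,fy=2.5))
E
```

```text
well [0.54515638 0.12545937 0.028     ] [0.54781111 0.12369389 0.028     ] (array([0.5459283 , 0.12416187, 0.02880173]), np.float64(0.0030127338579374976))
above 12.35 [ 0.5846 -0.1235  0.1712] F [0.6 0.7 0.8] gap 0.0854 grip 0.0
[ 0.67  0.96 -1.04  1.71  0.94  1.06 -1.3 ]
0.09 13.17 [ 0.5845 -0.1256  0.0907] F [-0.3  0.1 -0.8] gap 0.0858 grip 0.0
0.06 13.57 [ 0.5839 -0.1259  0.06  ] F [ 0.7 -0.8  0.4] gap 0.085 grip 0.0
0.036 13.92 [ 0.5838 -0.1259  0.036 ] F [ 0.3  0.5 -0.8] gap 0.0849 grip 0.0
grip 14.52 [ 0.5842 -0.126   0.0364] F [-0.3 -1.2  3.3] gap 0.0211 grip 25.8
lifted 15.62 [ 0.5834 -0.1263  0.1491] F [ 0.1 -0.7 -0.5] gap 0.0211 grip 25.5
```

View pics/pick_c.png

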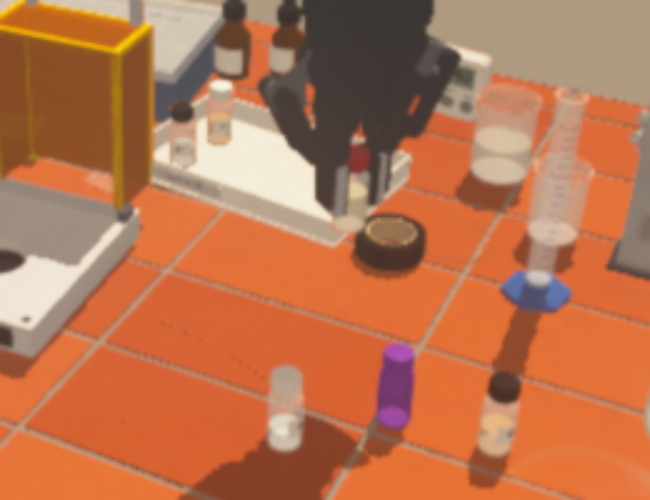

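Red is held upright and the others are still standing. Placing it now.

```bash
python3 - <<'E'
from arm import *
from geo import *
q,_=quat(.044); w=np.array([.546,.1245,0])
ctrl.move_linear(w+[-.01,0,.15],q,vel=.2); st("over")
ctrl.move_linear(w+[0,0,.075],q,vel=.12); st()
for z in(.064,.0585,.057):
    ctrl.move_linear(w+[0,0,z],q,vel=.04); st(z)
    if ctrl.current_contact_force()[2]>4: break
ctrl.open(); st("open")
ctrl.move_linear(w+[0,0,.16],q,vel=.12); st("up")
ctrl.move_linear([.48,.05,.30],q,vel=.3)
snap(("side","plc_s"))
cv2.imwrite("pics/plc_c.png",cv2.resize(cv2.imread("pics/plc_s.png")[120:340,150:480],None,fx=2.3,fy=2.3))
E
```

```text
over 17.09 [0.5362 0.1231 0.1497] F [ 0.2  0.9 -0.9] gap 0.0209 grip 25.5
 17.88 [0.5461 0.1249 0.0755] F [-0.2 -0.1 -0.1] gap 0.0212 grip 25.5
0.064 18.3 [0.5459 0.1244 0.0638] F [-0.1  0.  -0.2] gap 0.0209 grip 25.5
0.0585 18.59 [0.5461 0.1247 0.0585] F [ 0.1 -0.2  0.3] gap 0.021 grip 25.6
0.057 18.84 [0.5461 0.1248 0.0583] F [-1.  -1.6 10.7] gap 0.0215 grip 26.7
open 19.48 [0.546  0.1245 0.0569] F [-0.5  0.3 -0.3] gap 0.0855 grip 0.0
up 20.49 [0.5456 0.124  0.1592] F [-0.1  0.   0.1] gap 0.0851 grip 0.0
```

View pics/plc_c.png

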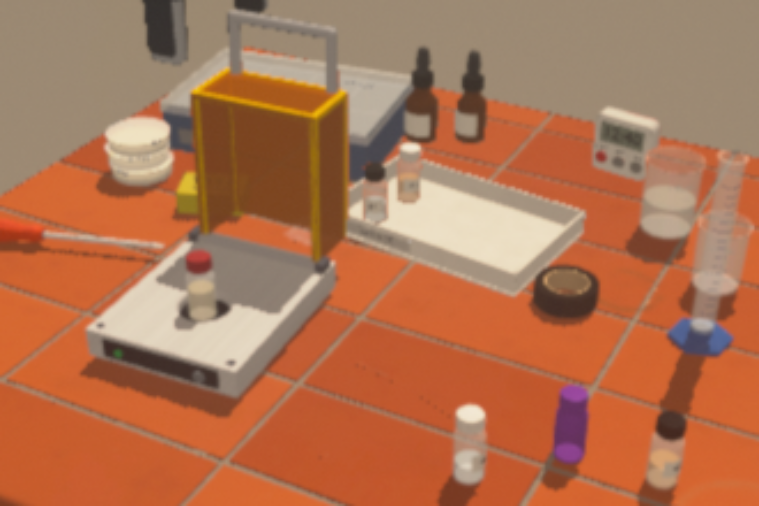

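The red vial stands upright in the well, base at crop (203,312), and the bystanders haven't moved. Closing the guard.

```bash
python3 - <<'E'
from arm import *
from geo import *
P,Q,z=handle(1.6)
ctrl.move_linear(P-z*.09,Q,vel=.2); ctrl.move_linear(P,Q,vel=.1); st("at")
ctrl.gripper_close(30); st("grip")
if ctrl.current_finger_gap()>.006:
    for th in np.r_[np.arange(1.48,.1,-.12),.08,.03,0,-.015]:
        P,Q,z=handle(th); ctrl.move_linear(P,Q,vel=.12 if th>.1 else .05); f=ctrl.current_contact_force()
        print(round(th,2),np.round(f,1),round(float(ctrl.current_finger_gap()),4))
        if np.linalg.norm(f)>28: break
st("end")
snap(("side","cl_s"))
cv2.imwrite("pics/cl_c.png",cv2.resize(cv2.imread("pics/cl_s.png")[140:320,120:360],None,fx=3,fy=3))
E
```

```text
at 23.54 [0.6887 0.1313 0.2172] F [ 0.2 -0.4  0.8] gap 0.0852 grip 0.0
grip 24.22 [0.6886 0.1308 0.2165] F [0.3 0.3 1.1] gap 0.0089 grip 29.2
1.48 [ 0.7 -0.2  0.9] 0.0085
1.36 [ 1.  -1.4  1.6] 0.0089
1.24 [-1.1 -4.2  4.4] 0.0085
1.12 [-1.3 -5.8  4.2] 0.0089
1.0 [-2.1 -5.8  4.1] 0.0084
0.88 [-2.6 -6.1  4.1] 0.0086
0.76 [-1.6 -6.3  1.5] 0.0083
0.64 [-0.5 -6.2 -0.6] 0.0088
0.52 [-0.4 -7.9 -0.9] 0.009
0.4 [ 0.5 -6.9 -2.4] 0.0086
0.28 [-0.3 -7.1 -0.9] 0.0085
0.16 [ 1.6 -6.1 -2.1] 0.0087
0.08 [ 1.4 -7.4 -1.3] 0.009
0.03 [ 1.5 -6.  -2.3] 0.0086
0.0 [ 2.1 -7.4 10.4] 0.0085
-0.02 [-0.7 -9.3 26.2] 0.0084
end 29.62 [0.4507 0.1197 0.0914] F [-0.7 -9.3 26.2] gap 0.0084 grip 33.4
```

View pics/cl_c.png

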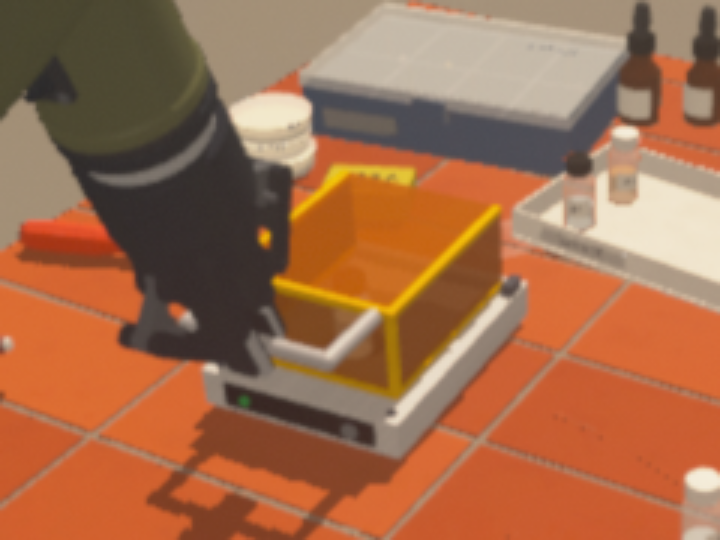

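The guard rests on the base with a firm stop (26 N), and the vial is visible inside. Release, retreat and verify.

```bash
python3 - <<'E'
from arm import *
from geo import *
ctrl.open(); st("open")
P,Q,z=handle(0)
ctrl.move_linear(P-z*.10,Q,vel=.12); ctrl.move_linear([.42,-.02,.32],quat(.044)[0],vel=.25); st("away")
snap(("side","fin_s"))
cv2.imwrite("pics/fin_c.png",cv2.resize(cv2.imread("pics/fin_s.png")[150:350,150:480],None,fx=2.4,fy=2.4))
E
```

```text
open 30.4 [0.4472 0.1202 0.0888] F [-0.   0.2  0.8] gap 0.0855 grip 0.0
away 32.98 [ 0.4196 -0.0197  0.3196] F [-1.   0.4 -0.2] gap 0.0851 grip 0.0
```

View pics/fin_c.png

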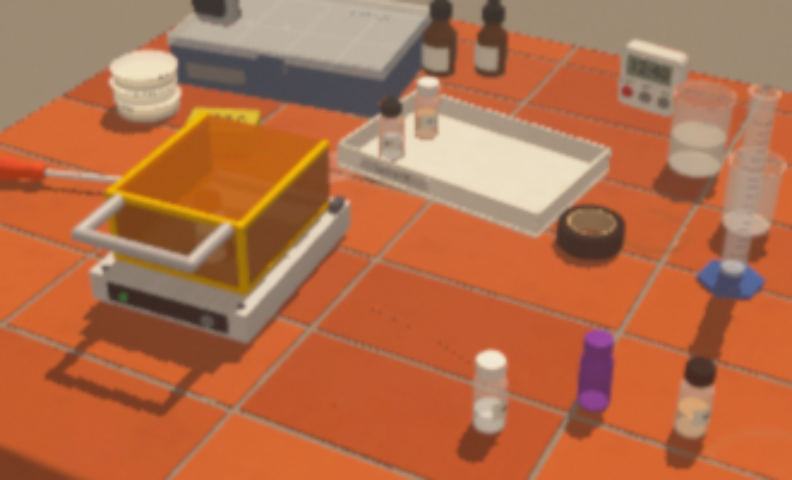

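The guard is fully down with the vial visible inside at crop (212,240), and all the bystanders are standing in place.

```bash
python3 -c "
from station import ctrl
print(ctrl.sign_off())"
```

```text
the job is handed in; nothing more can be done
None
```

The job is handed in: the red-capped vial stands upright in the well, the guard is fully closed again, and the white-capped, black-capped and purple vials are where they were, with the clock at about 33 s of the 64 s allowed.

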